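Click the bench vise round to 60 degrees and load the bar stub

TASK

Get the bench vise ready for an angled cut: swing it on its click-stop base to 60 degrees, which is two clicks anticlockwise (seen from above) of the long zero mark, by its upright post. Stand the tall round bar stub upright on the bed between the open jaws, and let go of everything.

Things in the scene. Friction and masses are not known exactly. Their poses are not given: they have to be found in the camera images.
- swivel (a joint): Turn of the grey bench vise on its round base (170 mm) about its vertical axis, rad. 0: arm over the base's long zero mark; grows anticlockwise from above. Rests in clicks 30 degrees apart, -30 to 90, each with a short raised mark; stops at -40 and 100. Starts at -30, 0 or 30; wanted 60 (1.047). Passing a click takes some 3 N at the post; let go within 10 degrees of a click, it settles there.
- vise_post (a point): On the axis of the upright round post by which the vise is turned (dark steel, 22 mm thick), 120 mm from the swivel axis at the end of a dark arm, on the side away from the vise's screw. The post stands free from 54 mm (arm's top) to 105 mm above the bench; this point is at 85 mm. Turns with the vise.
- vise_bed (a point): Middle of the flat bed between the vise's open jaws, on the swivel axis, 62 mm above the bench; turns with the vise: x across the gap (away from the post), y along the jaws, z up. The gap between the jaws is 60 mm, jaws and bed are 90 mm long along y, the jaws' tops 40 mm above the bed.
- stub_center (a point): Centre (half-way up) of the tall round bar stub: bare metal cylinder, 36 mm across, 100 mm tall, 0.2 to 0.4 kg, standing loose on the bench (this point 50 mm above it). A short round stub (50 mm tall) and a tall square one (36 mm wide) of the same metal stand near it and are not wanted.
There are look-alikes about, which are no part of the job. Leave any black look-alike of the part that bears stub_center alone.

How it is judged:
At the end, for the whole second after the job is handed in: The vise rests in the 60 degree click (within 10 degrees), and the tall round stub stands released and upright (within 10 degrees) on the bed between the jaws: its centre within 20 mm of the bed's middle across the gap and 40 mm along the jaws, 42 to 58 mm above the bed (value of joint swivel between 0.872 and 1.222 rad and velocity of joint swivel between -0.05 and 0.05 rad/s and x of stub_center in the frame of vise_bed between -0.02 and 0.02 m and y of stub_center in the frame of vise_bed between -0.04 and 0.04 m and z of stub_center in the frame of vise_bed between 0.042 and 0.058 m and angle between the z axis of stub_center and the z axis of vise_bed, either way round below 0.17 rad); the robot touches nothing.
It also fails if it takes over 64 s, if anything falls off the work surface, if the arm or the gripper's body presses on something with over 40 N, if the wrist force passes 120 N, or if a joint passes its speed limit or range.

ROBOT

A 6-joint arm with a two-finger parallel gripper is mounted at the origin on the work surface. World frame = base frame: x ahead of the robot, y to its left, z up, the work surface at z = 0. Lengths are in m, angles in rad, forces in N, time in s.
With the tool pointing down it reaches from about 0.425 to 0.95 m from the base axis. Payload 3.5 kg.
Tool frame: the origin (TCP) lies on the centre line of the jaws, within the pads' length; the fingertips stand tip_extent ahead of it and the grasp point (between the pads) lies 2 mm behind it (tip_extent is the distance from the TCP to the fingertips, in m); z points along the fingers, y is the direction in which the jaws open and shut (so a half turn about z gives the same grasp; the last joint's range is limited). The gripper opens to 85 mm and grips with 20 to 120 N. Pads are 22 mm wide; open, the fingers measure 114 mm over their backs; the gripper's body (76 mm by 85 mm) begins 54 mm behind the grasp point. The pads swing forward as they close: fully open they stand 13 mm farther back than shut.
Start: joints at [0.991, 0.286, 1.577, -0, 1.279, -0.15], TCP at [0.281, 0.614, 0.248] pointing down, gripper open.
Joint ranges: [-2.77, 2.77], [-0.9, 2.22], [0.21, 2.48], [-1.53, 4.67], [0.24, 2.81], [-2.84, 2.84]. Speed limits (rad/s): [2.79, 2.79, 3.14, 3.14, 3.14, 3.14].

INTERFACE

Orientations are given as a unit quaternion [x, y, z, w].
In Python, from plant import * gives the robot as it stands.
- The arm moves only by the shell command python3 -m crank 'ROWS' [FORCE]. ROWS is JSON, a list of rows, each a list of 7 numbers: the gripper's target within -1 to 1 (shut at 1, half-way at 0, fully open at -1), then the shift along the tool's x, y, z in cm, then the turn, a rotation vector about the tool's x, y, z in degrees. In form: [[fingers, tx, ty, tz, wx, wy, wz], ...]. A call has 1 to 5 rows; each row shifts and turns the commanded pose from where the row before left it, along the tool's axes as they then stand; what a row does not reach is not made up. A row lasts 1/10 s, in which the tool goes at most 50 mm and 8.59 degrees, less where a joint would pass 70% of its speed; a pose out of reach is approached as far as the arm can. A call is refused whole if a number of a shift passes 5 or a number of a turn 8.59, either way. A call with a gripper value outside its range is refused whole. The fingers move at their own pace and stop on an object; FORCE is the grip in N (left out, the last holds). Time passes only in rows, so rows that do not move let the fingers close. It gives the time, the measured TCP pose, the force and the opening at its end, in the units of the state.
- get_state(): the state, without advancing time (a new reading comes with each control period).
- read_camera(name): name is "side" or "top" or "wrist"; returns a dict with "color" (384x512x3 uint8, red, green, blue), "vfov" (degrees; the focal length in pixels is half the picture's height over the tangent of half this angle, whatever the lens; pixels are square), "cx", "cy" (the principal point, pixels), "cam_to_world" (4x4, takes a point from camera to world coordinates). Camera axes: x right, y up, looking along -z (the intrinsics and any distortion apply to the point x, -y, -z); pixel columns grow to the right and rows downward; lengths in m; the calibration is good to about 2 mm. A picture is of the moment at which its call begins. There is no depth.
- sign_off(): hands the job in, once; it reports no verdict.
Trained networks look in the newest picture that a camera, given by its name, has taken for a name from the list of things; names that differ only in an ending like _2 or _b are one class to them, and where a whole thing is asked for, a point or a joint stands for the part that bears it (a point fixed in the world has none). Each returns a list of dicts, best first, with "p" (0 to 1); they miss things now and then, are a little off and sometimes report something else, mostly with a low value. They report only what shows in the picture. A call takes as long as a camera call. They do not tell look-alikes from the thing itself.
- trace(thing, camera): "pixels" (384x512 bool, what is visible of it) and "location" ([column, row] in pixels, amid what is visible of it).
- place_of(thing, camera): "location" ([column, row] in pixels: a listed point, or the origin of a listed thing).
The state is a dict: "time": time; "qpos": joint angles; "dq": joint speeds; "joint_efforts": joint torques, N m; "eef_pos": TCP position; "tcp_rot": TCP orientation; "contact_force": force on the tool from outside, world axes, zero at the start; "wrist_torque": the same for the moment, N m; "opening": opening from 0.0 (shut) to 1.0 (fully open).
Only numpy, scipy, OpenCV 4.12 (cv2) and the standard library are available. Lean on these libraries where they do the work, as an engineer would, in place of code of your own. Each camera call takes 0.05 s, during which the arm holds its last target.

## Working session

There is one attempt and no reset: what is moved stays moved. The work goes in short steps, Python scripts to look and compute and a shell command to move; the robot and the scene stay as the last step left them, time stands still between calls to the robot, and variables do not carry over. Pictures are saved under pics/ and viewed, and the job is handed in when it is done.

```bash
ls; mkdir -p pics
python3 - <<'E'
from plant import *
import cv2
s=get_state(); print(s)
for n in ["side","top","wrist"]:
    r=read_camera(n); cv2.imwrite(f"pics/{n}0.png",r["color"][:,:,::-1]); print(n,r["vfov"],r["cx"],r["cy"],[k for k in r]); print(r["cam_to_world"].round(3) if hasattr(r["cam_to_world"],'round') else r["cam_to_world"])
    for t in ["vise_post","vise_bed","stub_center"]:
        print(t,[(d["p"],d["location"]) for d in place_of(t,n)])
E
```

```text
pics
{'time': 0.0, 'qpos': array([ 9.91014359e-01,  2.87221033e-01,  1.57822515e+00,  3.79647606e-05,
        1.27860628e+00, -1.49994790e-01]), 'dq': array([ 8.02437531e-04, -2.19059106e-04, -1.93112009e-03, -2.04292947e-04,
       -5.67401495e-05, -5.81491151e-04]), 'joint_efforts': array([-7.59900613e-04, -4.05988276e+01, -2.92618454e+01, -1.53001029e-04,
        5.72582256e-03, -2.59276867e-06]), 'eef_pos': array([0.28086632, 0.61309002, 0.24688415]), 'tcp_rot': array([ 2.13248669e-01,  9.76997181e-01, -1.14245031e-03, -4.55861041e-04]), 'contact_force': array([-0.05669994,  0.52638339, -0.60953679]), 'wrist_torque': array([0.02164715, 0.02271832, 0.00362378]), 'opening': 1.0031571815563463}
side 52.23678452781851 257.5582316014955 188.40554152946086 ['color', 'vfov', 'cx', 'cy', 'cam_to_world']
[[-0.954  0.197 -0.228  0.392]
 [-0.3   -0.667  0.682  0.579]
 [-0.018  0.719  0.695  0.722]
 [ 0.     0.     0.     1.   ]]
vise_post [(0.8, [269.3, 299.9])]
vise_bed [(0.65, [223.8, 269.1])]
stub_center [(0.93, [256.6, 157.3]), (0.89, [240.0, 175.1]), (0.77, [285.7, 163.9]), (0.66, [222.9, 159.6])]
top 45.9555409841834 267.0344278348065 196.5656505847092 ['color', 'vfov', 'cx', 'cy', 'cam_to_world']
[[ 0.025  0.992 -0.123  0.466]
 [-1.     0.023 -0.016 -0.071]
 [-0.014  0.124  0.992  1.036]
 [ 0.     0.     0.     1.   ]]
vise_post [(0.7, [139.0, 236.4])]
vise_bed [(0.91, [167.8, 188.7])]
stub_center [(0.92, [316.9, 132.0]), (0.84, [334.1, 206.0]), (0.7, [288.6, 162.5]), (0.65, [335.1, 168.5])]
wrist 66.32653067497732 258.91585670960154 191.13893709294035 ['color', 'vfov', 'cx', 'cy', 'cam_to_world']
[[ 0.417 -0.867 -0.273  0.21 ]
 [ 0.909  0.398  0.125  0.646]
 [ 0.    -0.3    0.954  0.374]
 [ 0.     0.     0.     1.   ]]
vise_post []
vise_bed []
stub_center []
```

View pics/side0.png

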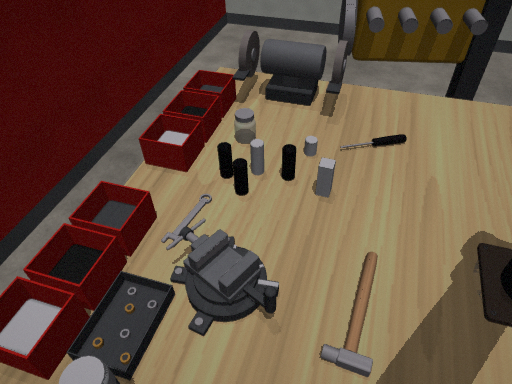

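View pics/top0.png

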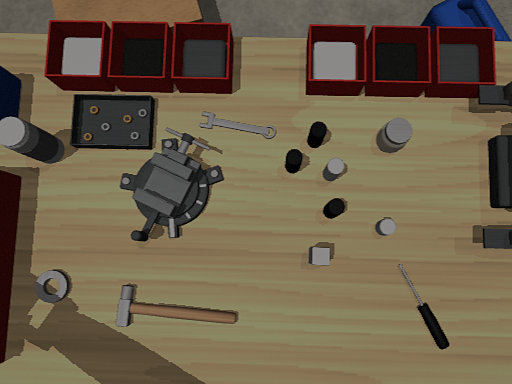

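View pics/wrist0.png

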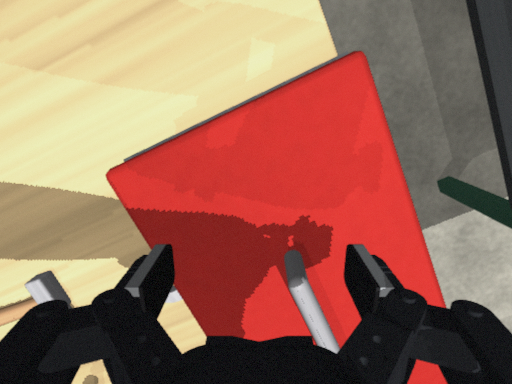

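```bash
cat > h.py <<'E'
from plant import *
import numpy as np, cv2
def ray(r,px):
    f=192/np.tan(np.radians(r["vfov"])/2); M=np.array(r["cam_to_world"])
    d=np.array([(px[0]-r["cx"])/f,-(px[1]-r["cy"])/f,-1.]); d=M[:3,:3]@d
    return M[:3,3],d/np.linalg.norm(d)
def tri(obs):
    A=np.zeros((3,3));b=np.zeros(3);
    for r,p in obs:
        o,d=ray(r,p);P=np.eye(3)-np.outer(d,d);A+=P;b+=P@o
    x=np.linalg.solve(A,b)
    res=[np.linalg.norm((np.eye(3)-np.outer(d,d))@(x-o)) for o,d in (ray(r,p) for r,p in obs)]
    return x,max(res)
def atz(r,p,z):
    o,d=ray(r,p); return o+d*(z-o[2])/d[2]
def proj(r,X):
    f=192/np.tan(np.radians(r["vfov"])/2); M=np.array(r["cam_to_world"])
    c=M[:3,:3].T@(np.array(X)-M[:3,3]); return np.array([r["cx"]+f*c[0]/-c[2],r["cy"]-f*c[1]/-c[2]])
E
python3 - <<'E'
from h import *
S=read_camera("side");
ps={t:place_of(t,"side") for t in["vise_post","vise_bed","stub_center"]}
T=read_camera("top")
pt={t:place_of(t,"top") for t in ps}
for t in ps:
  for a in ps[t]:
    for b in pt[t]:
      x,e=tri([(S,a["location"]),(T,b["location"])])
      if e<.008: print(t,a["location"],b["location"],x.round(4),e.round(4))
cv2.imwrite("pics/s1.png",cv2.resize(S["color"][130:340,150:350,::-1],None,fx=2.8,fy=2.8,interpolation=2))
cv2.imwrite("pics/t1.png",cv2.resize(T["color"][90:270,90:360,::-1],None,fx=2.9,fy=2.9,interpolation=2))
E
```

```text
vise_post [271.7, 297.4] [134.6, 233.2] [0.4951 0.2198 0.0868] 0.0054
vise_bed [221.9, 268.4] [166.9, 188.5] [0.6053 0.1665 0.054 ] 0.0041
stub_center [257.5, 154.3] [332.5, 171.2] [ 0.6477 -0.1969  0.0587] 0.0006
stub_center [225.5, 159.7] [315.7, 133.6] [ 0.7298 -0.1606  0.0507] 0.003
stub_center [240.5, 175.4] [288.5, 160.1] [ 0.6659 -0.1008  0.0623] 0.0031
stub_center [288.3, 167.2] [333.5, 207.0] [ 0.568  -0.2043  0.0272] 0.0038
```

View pics/s1.png

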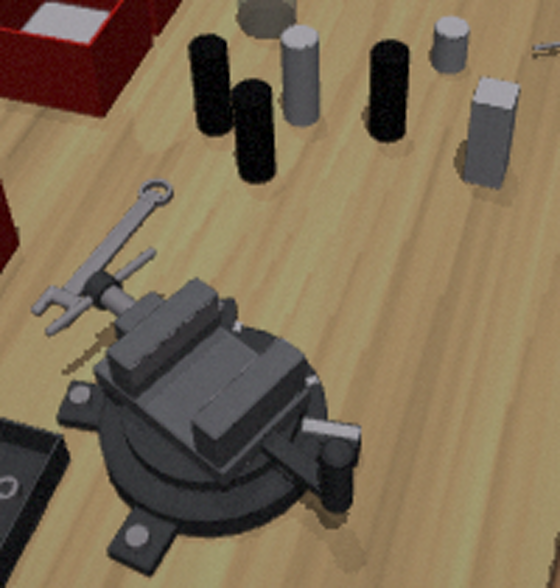

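View pics/t1.png

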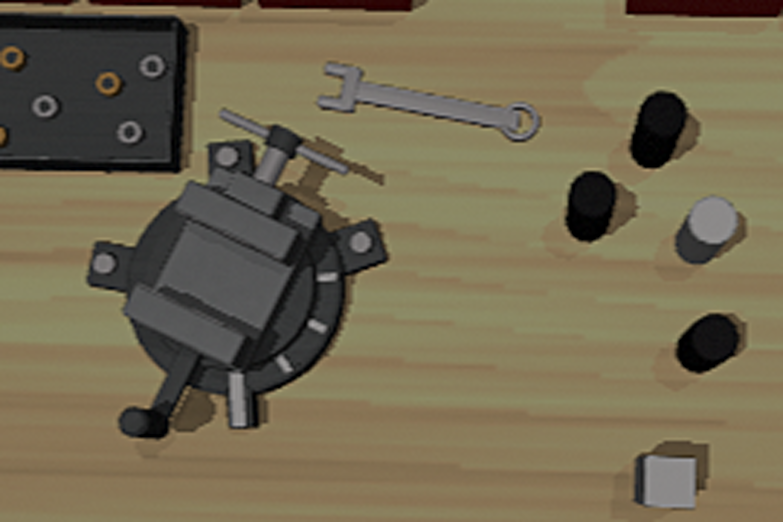

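```bash
python3 -c "
import plant; print([ (n) for n in dir(plant) if n[0]!='_']); print(getattr(plant,'tip_extent',None))"; python3 -m crank '[[-1,-4.2,-2.6,0,0,0,0],[-1,-4.2,-2.6,0,0,0,0],[-1,-4.2,-2.6,0,0,0,0],[-1,-4.2,-2.6,0,0,0,0],[-1,-4.2,-2.6,0,0,0,0]]'; python3 -m crank '[[-1,-4.2,-2.6,0,0,0,0],[-1,-4.2,-2.6,0,0,0,0],[-1,-4.2,-2.6,0,0,0,0],[-1,-4.2,-2.6,0,0,0,0],[-1,0,0,0,0,0,0]]'
```

```text
['Unreachable', 'get_state', 'place_of', 'read_camera', 'sign_off', 'tip_extent', 'trace']
0.017
time: 1.5
eef_pos: [0.4187, 0.4063, 0.2486]
tcp_rot: [0.213, 0.977, 0.0, 0.0]
contact_force: [0.1, 0.4, -0.0]
opening: 1.002
time: 2.0
eef_pos: [0.5303, 0.2387, 0.2486]
tcp_rot: [0.217, 0.976, -0.001, 0.001]
contact_force: [-1.2, 0.7, 0.3]
opening: 0.999
```

Run:
```python
from h import *
W=read_camera("wrist"); 
for t in ["vise_post","vise_bed"]:
    for d in place_of(t,"wrist"): print(t,d, atz(W,d["location"],.085 if 'post' in t else .062).round(4))
print(get_state()["eef_pos"])
np.savez("w1.npz",**{k:np.array(W[k]) for k in W})
cv2.imwrite("pics/w1.png",W["color"][:,:,::-1])
```

```text
vise_post {'location': [224.4, 155.5], 'p': 0.6} [0.4943 0.2181 0.085 ]
vise_bed {'location': [230.3, 252.3], 'p': 0.91} [0.604 0.167 0.062]
[0.52721158 0.24342566 0.24827188]
```

View pics/w1.png

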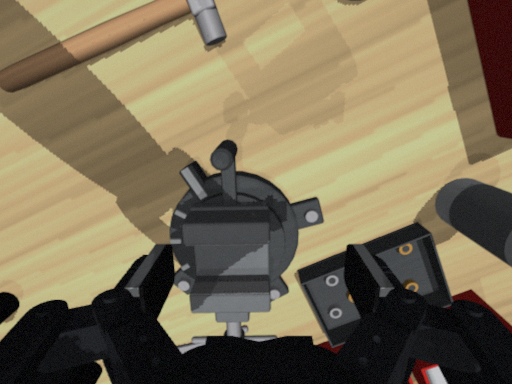

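```bash
python3 -m crank '[[-0.4,1.95,-3.6,0,0,0,0],[-0.4,0,0,4,0,0,0],[-0.4,0,0,4,0,0,0],[-0.4,0,0,3,0,0,0],[-0.4,0,0,0,0,0,0]]' 20;python3 - <<'E'
from h import *
W=read_camera("wrist"); 
for t in ["vise_post","vise_bed"]:
    for d in place_of(t,"wrist"): print(t,d, atz(W,d["location"],.085 if 'post' in t else .062).round(4))
print(get_state())
cv2.imwrite("pics/w2.png",W["color"][:,:,::-1])
E
```

```text
time: 2.65
eef_pos: [0.4901, 0.2195, 0.1334]
tcp_rot: [0.212, 0.977, -0.002, -0.005]
contact_force: [0.3, 0.0, -0.7]
opening: 0.7
vise_post {'location': [260.9, 234.0], 'p': 0.68} [0.4956 0.2184 0.085 ]
{'time': 2.8, 'qpos': array([ 2.30777141e-01,  1.10751892e-01,  1.99212802e+00,  1.31038372e-04,
        1.03613843e+00, -9.12002530e-01]), 'dq': array([-0.01065358, -0.01541138, -0.02409108,  0.00104502, -0.00567522,
       -0.00064355]), 'joint_efforts': array([ 8.18054541e-02, -2.92841130e+01, -2.48044646e+01,  1.49736316e-03,
        3.80252092e-02,  9.81354970e-04]), 'eef_pos': array([0.49526139, 0.22004295, 0.14008813]), 'tcp_rot': array([2.12410859e-01, 9.77179598e-01, 6.04747528e-04, 1.13764732e-03]), 'contact_force': array([0.22900398, 0.0064541 , 0.70046414]), 'wrist_torque': array([-0.05077611, -0.02104476,  0.02171423]), 'opening': 0.7042720277888299}
```

View pics/w2.png

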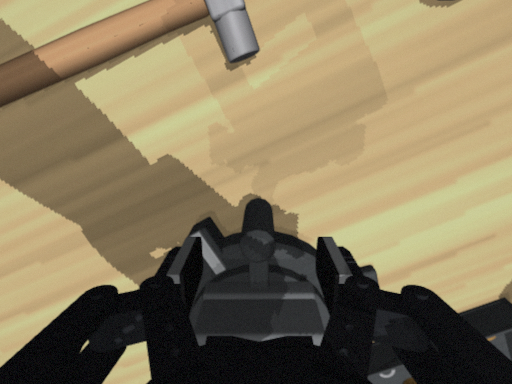

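The post is between the fingers at (260,235), centred. Descend and close.

```bash
python3 -m crank '[[-0.4,0,0,2.5,0,0,0],[-0.4,0,0,2.5,0,0,0],[0.6,0,0,0,0,0,0],[1,0,0,0,0,0,0],[1,0,0,0,0,0,0]]' 30; python3 -m crank '[[1,0,0,0,0,0,0],[1,0,0,0,0,0,0],[1,0,0,0,0,0,0]]'
python3 - <<'E'
from h import *
s=get_state();print(s["eef_pos"],s["contact_force"],s["wrist_torque"],s["opening"])
E
```

```text
time: 3.3
eef_pos: [0.4958, 0.2192, 0.0908]
tcp_rot: [0.213, 0.977, 0.0, 0.001]
contact_force: [-1.1, -1.0, 2.3]
opening: 0.246
time: 3.6
eef_pos: [0.4958, 0.2192, 0.0908]
tcp_rot: [0.213, 0.977, 0.001, 0.001]
contact_force: [-2.9, -0.1, 6.2]
opening: 0.248
[0.49575593 0.21917518 0.09079174] [-2.92634845 -0.12943279  6.17764051] [-0.17450231  0.48980125 -0.10529675] 0.24841007989520034
```

```bash
python3 -m crank '[[1,-0.07,-1.25,0,0,0,-6],[1,-0.07,-1.25,0,0,0,-6],[1,-0.07,-1.25,0,0,0,-6],[1,-0.07,-1.25,0,0,0,-6],[1,-0.07,-1.25,0,0,0,-6]]'
python3 - <<'E'
from h import *
s=get_state();p=s["eef_pos"];print(p,s["contact_force"],s["wrist_torque"],s["opening"],s["qpos"])
d=p[:2]-[.6035,.1672];print(np.linalg.norm(d),np.degrees(np.arctan2(d[1],d[0])))
E
```

```text
time: 4.1
eef_pos: [0.4843, 0.1578, 0.0908]
tcp_rot: [-0.049, 0.999, 0.0, -0.001]
contact_force: [-6.4, 1.0, 9.6]
opening: 0.245
[0.48430298 0.15782312 0.09077315] [-6.42682239  0.96919452  9.60053721] [ 0.04434934  0.9696897  -0.13338509] 0.2453809567588837 [ 1.15153651e-01  1.16774854e-01  2.09132246e+00  1.24055792e-03
  9.34562561e-01 -1.55401466e+00]
0.1195652779192299 -175.50197273080596
```

```bash
python3 -m crank '[[1,-0.07,-1.25,0,0,0,-6],[1,-0.07,-1.25,0,0,0,-6],[1,-0.07,-1.25,0,0,0,-6],[1,-0.07,-1.25,0,0,0,-6],[1,-0.07,-1.25,0,0,0,-6]]'; python3 -m crank '[[1,-0.07,-1.25,0,0,0,-6],[1,-0.07,-1.25,0,0,0,-6],[1,-0.07,-1.25,0,0,0,-6],[1,-0.07,-1.25,0,0,0,-6],[1,-0.07,-1.25,0,0,0,-6]]';python3 -m crank '[[1,0,0,0,0,0,0],[1,0,0,0,0,0,0]]'
python3 - <<'E'
from h import *
s=get_state();p=s["eef_pos"];print(p,s["contact_force"],s["wrist_torque"],s["opening"],s["qpos"])
d=p[:2]-[.6035,.1672];print(np.linalg.norm(d),np.degrees(np.arctan2(d[1],d[0])))
E
```

```text
time: 4.6
eef_pos: [0.5054, 0.0982, 0.0908]
tcp_rot: [-0.306, 0.952, -0.001, -0.003]
contact_force: [-10.5, -5.5, 12.6]
opening: 0.245
time: 5.1
eef_pos: [0.5542, 0.0571, 0.0908]
tcp_rot: [-0.543, 0.84, -0.002, -0.003]
contact_force: [-8.1, -9.4, 10.1]
opening: 0.247
time: 5.3
eef_pos: [0.5548, 0.0568, 0.0908]
tcp_rot: [-0.541, 0.841, -0.003, -0.002]
contact_force: [-6.5, -11.9, 9.0]
opening: 0.245
[0.55481895 0.05679907 0.09080081] [ -6.52596903 -11.8547139    9.04008579] [-1.67079739  1.03435752  0.22923299] 0.244650480846611 [-0.07673503  0.21650739  1.975291   -0.00918871  0.94963709 -2.78648793]
0.1206574062752402 -113.79497794446824
```

```bash
python3 -m crank '[[0,0,0,0,0,0,0],[-0.4,0,0,0,0,0,0],[-0.4,0,0,0,0,0,0],[-0.4,0,0,-3,0,0,0],[-0.4,0,0,-4,0,0,0]]'; python3 -m crank '[[-0.4,0,0,-4,0,0,0],[-0.4,0,0,-4,0,0,0],[-0.4,-4,0,0,0,0,0],[-0.4,0,0,0,0,0,0]]'
python3 - <<'E'
from h import *
W=read_camera("wrist"); 
for t in ["vise_post","vise_bed"]:
    for d in place_of(t,"wrist"): print(t,d, atz(W,d["location"],.085 if 'post' in t else .062).round(4))
s=get_state();print(s["eef_pos"],s["tcp_rot"],s["qpos"])
T=read_camera("top")
for t in ["vise_post","vise_bed"]:
    for d in place_of(t,"top"): print(t,d, atz(T,d["location"],.085 if 'post' in t else .062).round(4))
cv2.imwrite("pics/w3.png",W["color"][:,:,::-1])
cv2.imwrite("pics/t3.png",cv2.resize(T["color"][90:270,90:360,::-1],None,fx=2.9,fy=2.9,interpolation=2))
E
```

```text
time: 5.8
eef_pos: [0.5521, 0.061, 0.1562]
tcp_rot: [-0.54, 0.842, 0.002, -0.002]
contact_force: [0.7, 0.2, -0.0]
opening: 0.697
time: 6.2
eef_pos: [0.5726, 0.0996, 0.241]
tcp_rot: [-0.541, 0.841, -0.001, 0.003]
contact_force: [0.3, -1.2, -0.6]
opening: 0.7
vise_post {'location': [256.0, 131.9], 'p': 0.61} [0.5557 0.0571 0.085 ]
vise_bed {'location': [257.7, 239.6], 'p': 0.82} [0.6062 0.1708 0.062 ]
[0.57019885 0.09711333 0.23746104] [-5.40488778e-01  8.41350872e-01  3.35399731e-04 -6.92094887e-04] [-6.56573804e-03  8.51533862e-02  1.82863233e+00 -2.05657678e-04
  1.22933285e+00 -2.71932932e+00]
vise_post {'location': [214.2, 212.4], 'p': 0.55} [0.5484 0.0551 0.085 ]
```

View pics/w3.png

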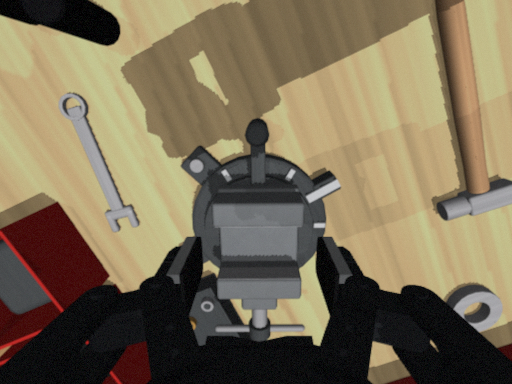

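View pics/t3.png

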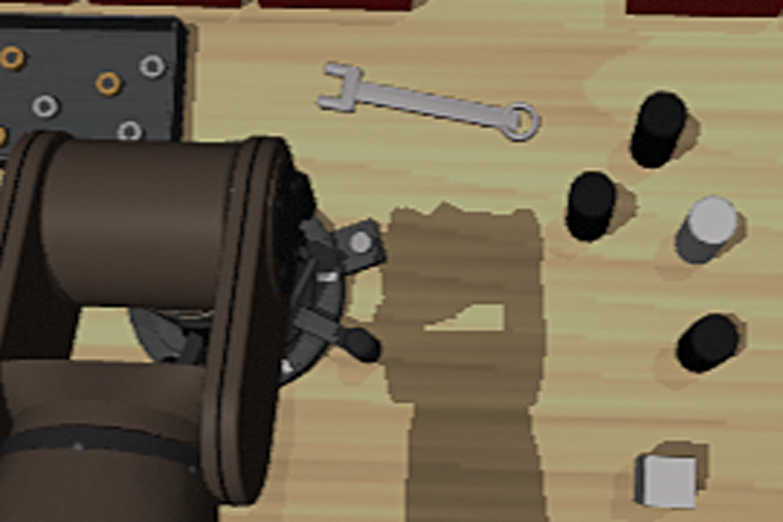

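Post stands over the second mark anticlockwise from the long zero mark (wrist picture: zero mark at (325,185), post at (257,132)). Now the stub.

```bash
python3 -m crank '[[-0.7,3.35,-2.76,0,0,0,0],[-0.7,3.35,-2.76,0,0,0,0],[-0.7,3.35,-2.76,0,0,0,0],[-0.7,3.35,-2.76,0,0,0,0],[-0.7,3.35,-2.76,0,0,0,0]]'; python3 -m crank '[[-0.7,3.35,-2.76,0,0,0,0],[-0.7,3.35,-2.76,0,0,0,8.4],[-0.7,0,0,0,0,0,8.4],[-0.7,0,0,0,0,0,8.4],[-0.7,0,0,0,0,0,0]]'
python3 - <<'E'
from h import *
W=read_camera("wrist"); T=read_camera("top")
for t in ["stub_center"]:
    for d in place_of(t,"wrist"): print(t,d, atz(W,d["location"],.05).round(4))
    for d in trace(t,"top"): print("top",d["location"],d["p"])
s=get_state();print(s["eef_pos"],s["tcp_rot"],s["qpos"])
cv2.imwrite("pics/w4.png",W["color"][:,:,::-1])
np.savez("w4.npz",**{k:np.array(W[k]) for k in W})
E
```

```text
time: 7.0
eef_pos: [0.6314, -0.0651, 0.2382]
tcp_rot: [-0.501, 0.865, -0.024, -0.021]
contact_force: [-0.4, 0.2, 0.5]
opening: 0.853
time: 7.5
eef_pos: [0.6483, -0.1355, 0.2426]
tcp_rot: [-0.288, 0.957, -0.036, -0.019]
contact_force: [-0.2, 0.6, 0.2]
opening: 0.848
stub_center {'location': [214.1, 223.9], 'p': 0.96} [ 0.7265 -0.1588  0.05  ]
stub_center {'location': [262.9, 82.3], 'p': 0.7} [ 0.5644 -0.1981  0.05  ]
stub_center {'location': [275.1, 206.4], 'p': 0.56} [ 0.668 -0.112  0.05 ]
top [334.7, 207.4] 0.72
top [344.6, 170.6] 0.43
[ 0.64861954 -0.13440287  0.24318902] [-0.28998314  0.9561549  -0.03624351 -0.0190788 ] [-0.3285375   0.26352734  1.61547457 -0.08546044  1.25234605 -2.46190524]
```

View pics/w4.png

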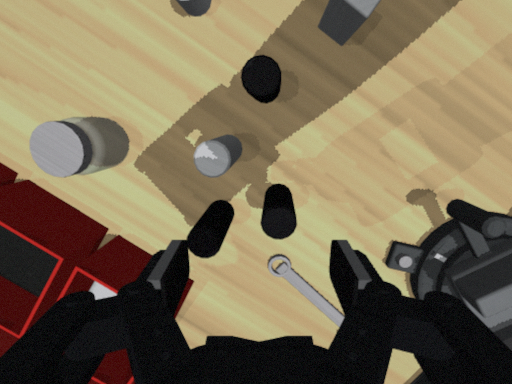

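```bash
cat >> h.py <<'E'
from scipy.spatial.transform import Rotation as R
def plan(target,yang=None,s=None):
    s=s or get_state(); Rt=R.from_quat(s["tcp_rot"])
    M=Rt.as_matrix(); ya=np.degrees(np.arctan2(M[1,1],M[0,1]))
    if yang is None: yang=ya
    a=np.radians(yang); y=np.array([np.cos(a),np.sin(a),0]); z=np.array([0,0,-1.]); x=np.cross(y,z)
    Rd=R.from_matrix(np.c_[x,y,z])
    rv=(Rt.inv()*Rd).as_rotvec(degrees=True)
    d=np.array(target)-s["eef_pos"]
    print("eef",s["eef_pos"].round(4),"y ang %.1f"%ya,"shift cm now-axes",(M.T@d*100).round(2),"after-turn axes",(Rd.as_matrix().T@d*100).round(2),"rotvec deg",rv.round(2))
E
python3 - <<'E'
from h import *
W=np.load("w4.npz"); print(atz(W,(212,157),.1).round(4))
plan([.648,-.197,.24],130)
print(atz(read_camera("top"),(335,169),.05))
E
```

```text
[ 0.6488 -0.1965  0.1   ]
eef [ 0.6486 -0.1344  0.2432] y ang 123.8 shift cm now-axes [ 3.5  -5.14  0.82] after-turn axes [ 4.07 -4.76  0.32] rotvec deg [-3.16 -3.48 -6.25]
[ 0.65372239 -0.20356899  0.05      ]
```

```bash
python3 -m crank '[[-0.5,0,0,0,-3.2,-3.5,-6.2],[-0.5,2,-2.4,0,0,0,0],[-0.5,2.1,-2.4,0,0,0,0],[-0.5,0,0,0,0,0,0],[-0.5,0,0,0,0,0,0]]'
python3 - <<'E'
from h import *
W=read_camera("wrist")
for d in place_of("stub_center","wrist"): print(d, atz(W,d["location"],.05).round(4))
for z in (.05,.1):print(proj(W,(.6485,-.1967,z)))
plan([.6485,-.1967,.08])
cv2.imwrite("pics/w5.png",W["color"][:,:,::-1])
print(get_state()["qpos"])
E
```

```text
time: 8.25
eef_pos: [0.6479, -0.1978, 0.2433]
tcp_rot: [-0.34, 0.94, 0.001, 0.0]
contact_force: [-1.0, -0.7, 0.1]
opening: 0.752
{'location': [239.9, 237.0], 'p': 0.8} [ 0.724  -0.1622  0.05  ]
{'location': [259.0, 175.0], 'p': 0.57} [ 0.6506 -0.1936  0.05  ]
[258.04981448 171.84724925]
[257.95481053 184.39539436]
eef [ 0.6481 -0.1966  0.2433] y ang 129.9 shift cm now-axes [-1.000e-02 -4.000e-02  1.633e+01] after-turn axes [-0.02 -0.03 16.33] rotvec deg [ 0.04  0.06 -0.  ]
[-4.44501525e-01  2.94971085e-01  1.57528315e+00  1.26829663e-03
  1.27158671e+00 -2.71196238e+00]
```

View pics/w5.png

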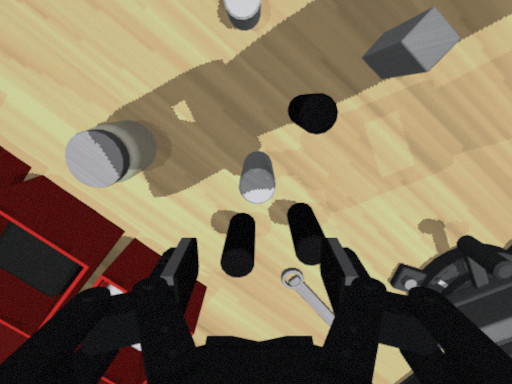

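```bash
python3 -m crank '[[-0.5,0,0,4,0,0,0],[-0.5,0,0,4,0,0,0],[-0.5,0,0,4,0,0,0],[-0.5,0,0,2.7,0,0,0],[-0.5,0,0,2,0,0,0]]'; python3 -m crank '[[-0.5,0,0,0,0,0,0],[0.5,0,0,0,0,0,0],[1,0,0,0,0,0,0],[1,0,0,0,0,0,0],[1,0,0,0,0,0,0]]' 40;  python3 -m crank '[[1,0,0,0,0,0,0],[1,0,0,0,0,0,0]]'
python3 - <<'E'
from h import *
s=get_state();print(s["eef_pos"],s["contact_force"],s["opening"]*85)
E
```

```text
time: 8.85
eef_pos: [0.647, -0.1953, 0.0734]
tcp_rot: [-0.342, 0.94, 0.002, -0.001]
contact_force: [-0.4, -1.0, 0.5]
opening: 0.751
time: 9.35
eef_pos: [0.6495, -0.1978, 0.0788]
tcp_rot: [-0.341, 0.94, -0.001, 0.002]
contact_force: [1.1, -0.3, 3.6]
opening: 0.408
time: 9.55
eef_pos: [0.6495, -0.1979, 0.0787]
tcp_rot: [-0.34, 0.94, -0.001, 0.002]
contact_force: [0.3, 0.7, 5.8]
opening: 0.41
[ 0.64952167 -0.19791152  0.07874111] [0.26871707 0.69956153 5.7874404 ] 34.85454269545548
```

```bash
python3 -m crank '[[1,0,0,-2,0,0,0],[1,0,0,-4,0,0,0],[1,0,0,-4,0,0,0],[1,0,0,-3.5,0,0,0],[1,0,0,-2,0,0,0]]'
python3 - <<'E'
from h import *
s=get_state();print(s["eef_pos"],s["contact_force"],s["opening"]*85)
plan([.6045,.1685,.235],155)
E
```

```text
time: 10.05
eef_pos: [0.6486, -0.1981, 0.2347]
tcp_rot: [-0.341, 0.94, -0.001, 0.002]
contact_force: [1.0, -0.8, -2.2]
opening: 0.409
[ 0.64862484 -0.19808749  0.23474494] [ 1.02934876 -0.81503629 -2.20017524] 34.76642365249991
eef [ 0.6486 -0.1981  0.2347] y ang 129.8 shift cm now-axes [-20.09  30.98  -0.09] after-turn axes [-3.136e+01  1.949e+01 -3.000e-02] rotvec deg [ -0.22   0.07 -25.18]
```

```bash
python3 -m crank '[[1,-1.5,2.3,0,0,0,0],[1,-2,3.1,0,0,0,0],[1,-2,3.1,0,0,0,0],[1,-2,3.1,0,0,0,0],[1,-2,3.1,0,0,0,0]]'; python3 -m crank '[[1,-2,3.1,0,0,0,0],[1,-2,3.1,0,0,0,0],[1,-2,3.1,0,0,0,0],[1,-2,3.1,0,0,0,0],[1,-1.5,2.3,0,0,0,0]]';  python3 -m crank '[[1,-1,1.5,0,0,0,0],[1,0,0,0,0,0,0],[1,0,0,0,0,0,0],[1,0,0,0,0,0,0]]'
python3 - <<'E'
from h import *
W=read_camera("wrist")
for t,z in (("vise_bed",.062),("vise_post",.085),("stub_center",.21)):
  for d in place_of(t,"wrist"): print(t,d, atz(W,d["location"],z).round(4))
Z=read_camera("side")
for t,z in (("vise_bed",.062),("vise_post",.085),("stub_center",.21)):
  for d in place_of(t,"side"): print(t,d, atz(Z,d["location"],z).round(4))
plan([.6045,.1685,.145])
cv2.imwrite("pics/w6.png",W["color"][:,:,::-1])
cv2.imwrite("pics/s6.png",cv2.resize(Z["color"][130:340,150:350,::-1],None,fx=2.8,fy=2.8,interpolation=2))
E
```

```text
time: 10.55
eef_pos: [0.6257, -0.0226, 0.2302]
tcp_rot: [-0.34, 0.94, 0.001, -0.001]
contact_force: [0.3, 0.1, -1.6]
opening: 0.411
time: 11.05
eef_pos: [0.6044, 0.1517, 0.2304]
tcp_rot: [-0.341, 0.94, 0.001, -0.001]
contact_force: [0.3, -0.5, -1.5]
opening: 0.411
time: 11.45
eef_pos: [0.604, 0.1666, 0.2313]
tcp_rot: [-0.34, 0.94, -0.0, -0.0]
contact_force: [-0.8, 0.5, -1.7]
opening: 0.409
vise_bed {'location': [259.3, 176.0], 'p': 0.61} [0.6025 0.1675 0.062 ]
vise_post {'location': [200.1, 60.6], 'p': 0.65} [0.5522 0.0602 0.085 ]
stub_center {'location': [259.0, 240.3], 'p': 0.7} [0.6014 0.1661 0.21  ]
stub_center {'location': [256.8, 175.2], 'p': 0.26} [0.5736 0.1416 0.21  ]
vise_bed {'location': [220.8, 268.7], 'p': 0.74} [0.6087 0.1731 0.062 ]
vise_post {'location': [261.9, 225.3], 'p': 0.6} [0.5572 0.0594 0.085 ]
stub_center {'location': [239.1, 177.0], 'p': 0.91} [0.603  0.0565 0.21  ]
stub_center {'location': [218.3, 219.5], 'p': 0.82} [0.6013 0.1704 0.21  ]
stub_center {'location': [288.9, 162.0], 'p': 0.79} [ 0.5215 -0.0142  0.21  ]
stub_center {'location': [223.8, 160.1], 'p': 0.42} [0.65   0.0171 0.21  ]
eef [0.6039 0.1674 0.2316] y ang 129.8 shift cm now-axes [-0.11  0.04  8.66] after-turn axes [-0.12  0.04  8.66] rotvec deg [ 0.01  0.04 -0.  ]
```

View pics/w6.png

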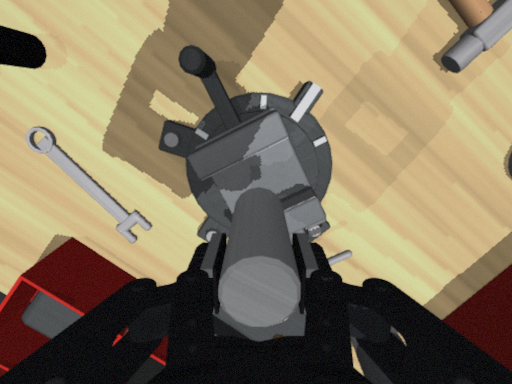

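View pics/s6.png

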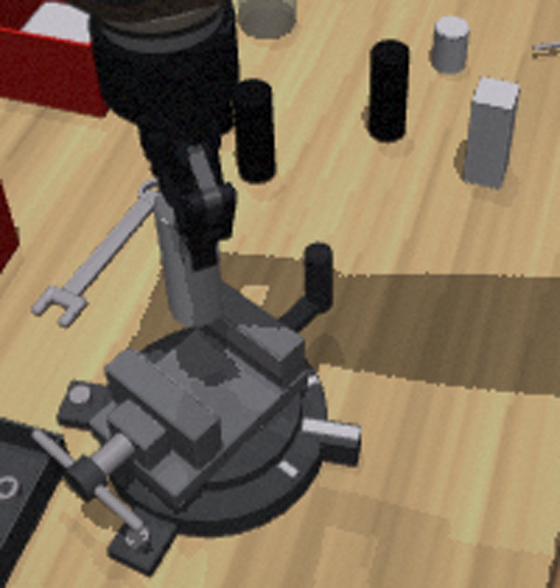

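```bash
python3 -m crank '[[1,-0.1,0,3,0,0,0],[1,0,0,3,0,0,0],[1,0,0,1.8,0,0,0],[1,0,0,0.8,0,0,0],[1,0,0,0,0,0,0]]'; python3 -m crank '[[1,0,0,0,0,0,0],[1,0,0,0,0,0,0]]'
python3 - <<'E'
from h import *
s=get_state();print(s["eef_pos"],s["contact_force"],s["opening"]*85)
Z=read_camera("side")
cv2.imwrite("pics/s7.png",cv2.resize(Z["color"][130:340,150:350,::-1],None,fx=2.8,fy=2.8,interpolation=2))
E
```

```text
time: 12.35
eef_pos: [0.6039, 0.1683, 0.1442]
tcp_rot: [-0.341, 0.94, 0.001, -0.001]
contact_force: [-0.2, -0.0, -2.5]
opening: 0.412
time: 12.55
eef_pos: [0.6058, 0.1686, 0.1476]
tcp_rot: [-0.341, 0.94, -0.0, 0.002]
contact_force: [-0.5, -0.8, -1.3]
opening: 0.405
[0.6057665  0.16862755 0.14756502] [-0.49532931 -0.81283383 -1.29746894] 34.384910118920764
```

View pics/s7.png

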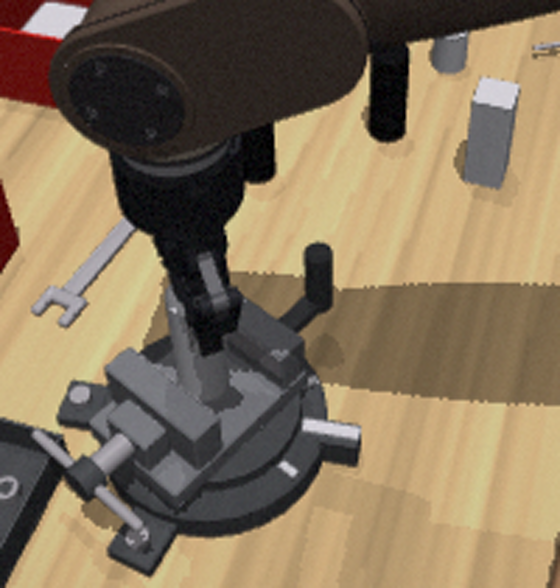

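Stub hangs between the jaws, bottom about 7 mm above the bed. Lower in small steps.

```bash
python3 -m crank '[[1,0,0,0.3,0,0,0],[1,0,0,0.2,0,0,0],[1,0,0,0,0,0,0],[1,0,0,0,0,0,0]]'; python3 -m crank '[[1,0,0,0.15,0,0,0],[1,0,0,0,0,0,0],[1,0,0,0,0,0,0]]';python3 -m crank '[[1,0,0,0.15,0,0,0],[1,0,0,0,0,0,0],[1,0,0,0,0,0,0]]'
```

```text
time: 13.0
eef_pos: [0.6048, 0.1685, 0.1408]
tcp_rot: [-0.341, 0.94, 0.0, 0.001]
contact_force: [0.9, 0.1, -1.0]
opening: 0.407
time: 13.3
eef_pos: [0.6051, 0.1686, 0.1407]
tcp_rot: [-0.341, 0.94, 0.0, 0.001]
contact_force: [-1.6, 0.1, 6.0]
opening: 0.408
time: 13.6
eef_pos: [0.6053, 0.1687, 0.1407]
tcp_rot: [-0.341, 0.94, 0.0, 0.001]
contact_force: [-4.5, -0.8, 10.6]
opening: 0.407
```

```bash
python3 -m crank '[[0.1,0,0,-0.1,0,0,0],[0,0,0,0,0,0,0],[-0.3,0,0,0,0,0,0],[-0.5,0,0,0,0,0,0],[-0.5,0,0,0,0,0,0]]'
python3 - <<'E'
from h import *
s=get_state();print(s["eef_pos"],s["contact_force"],s["opening"]*85)
W=read_camera("wrist")
cv2.imwrite("pics/w8.png",W["color"][:,:,::-1])
E
```

```text
time: 14.1
eef_pos: [0.6044, 0.1684, 0.1381]
tcp_rot: [-0.341, 0.94, 0.0, -0.0]
contact_force: [-0.1, -0.3, -0.3]
opening: 0.747
[0.60444121 0.16844198 0.13809235] [-0.06976614 -0.3330647  -0.32276558] 63.51645003233987
```

View pics/w8.png

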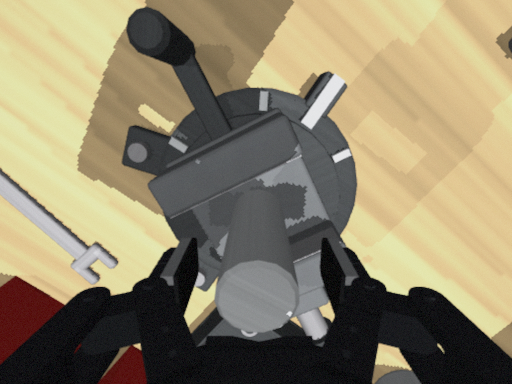

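Fingers are clear of the stub on both sides (stub top at (257,293)). Retreat straight up, then aside.

```bash
python3 -m crank '[[-0.5,0,0,-2,0,0,0],[-0.5,0,0,-3,0,0,0],[-0.5,0,0,-4,0,0,0],[-0.5,0,0,-4,0,0,0],[-0.5,0,0,-2,0,0,0]]';  python3 -m crank '[[-0.5,-2,3,0,0,0,0],[-0.5,-2,3,0,0,0,0],[-0.5,-2,3,0,0,0,0],[-0.5,-2,3,0,0,0,0],[-0.5,-2,3,0,0,0,0]]'; python3 -m crank '[[-0.5,0,0,0,0,0,0],[-0.5,0,0,0,0,0,0],[-0.5,0,0,0,0,0,0]]'
python3 - <<'E'
from h import *
s=get_state();print(s["eef_pos"],s["contact_force"],s["opening"]*85)
Z=read_camera("side"); 
zs={t:place_of(t,"side") for t in("vise_bed","vise_post","stub_center")}
T=read_camera("top")
for t in zs:
  for a in zs[t]:
    for b in place_of(t,"top"):
      x,e=tri([(Z,a["location"]),(T,b["location"])])
      if e<.008: print(t,a["location"],b["location"],x.round(4),e.round(4))
cv2.imwrite("pics/s9.png",cv2.resize(Z["color"][130:340,150:350,::-1],None,fx=2.8,fy=2.8,interpolation=2))
cv2.imwrite("pics/t9.png",cv2.resize(T["color"][90:270,90:360,::-1],None,fx=2.9,fy=2.9,interpolation=2))
for z in (.062,.162): print(z,proj(Z,(.604,.168,z)),proj(T,(.604,.168,z)))
E
```

```text
time: 14.65
eef_pos: [0.6059, 0.1686, 0.2935]
tcp_rot: [-0.341, 0.94, -0.001, 0.004]
contact_force: [0.6, -0.0, 0.0]
opening: 0.75
time: 15.15
eef_pos: [0.585, 0.349, 0.2885]
tcp_rot: [-0.34, 0.94, 0.0, 0.0]
contact_force: [0.8, 0.2, 0.7]
opening: 0.75
time: 15.45
eef_pos: [0.5855, 0.3468, 0.2885]
tcp_rot: [-0.34, 0.94, -0.0, 0.0]
contact_force: [-0.1, -0.3, -0.4]
opening: 0.752
[0.585455   0.34682406 0.28845675] [-0.12366837 -0.33816671 -0.42043715] 63.926006295366285
vise_bed [222.4, 254.7] [167.7, 187.4] [0.604  0.1569 0.0881] 0.005
vise_bed [222.3, 267.3] [167.7, 187.4] [0.6065 0.1643 0.0547] 0.0029
vise_post [265.0, 228.0] [215.6, 206.7] [0.5571 0.0536 0.071 ] 0.0049
stub_center [222.0, 254.4] [160.9, 182.7] [0.6059 0.1667 0.1027] 0.0007
stub_center [222.0, 254.4] [289.1, 160.1] [ 0.749  -0.1131 -0.3176] 0.001
stub_center [239.2, 174.3] [160.9, 182.7] [0.5782 0.1213 0.2798] 0.0018
stub_center [239.2, 174.3] [289.1, 160.1] [ 0.6675 -0.1017  0.0643] 0.0011
stub_center [286.5, 164.7] [333.7, 208.1] [ 0.5687 -0.203   0.0361] 0.0004
0.062 [223.90975416 267.22861605] [164.929017   186.73202971]
0.162 [219.68560275 235.6373427 ] [152.83846689 179.32577116]
```

View pics/s9.png

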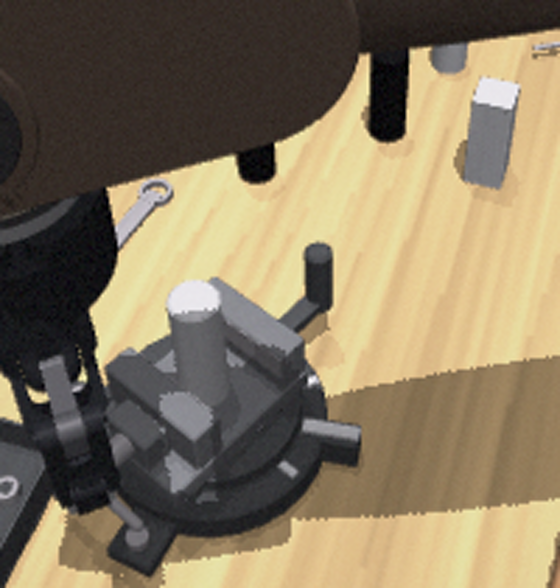

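View pics/t9.png

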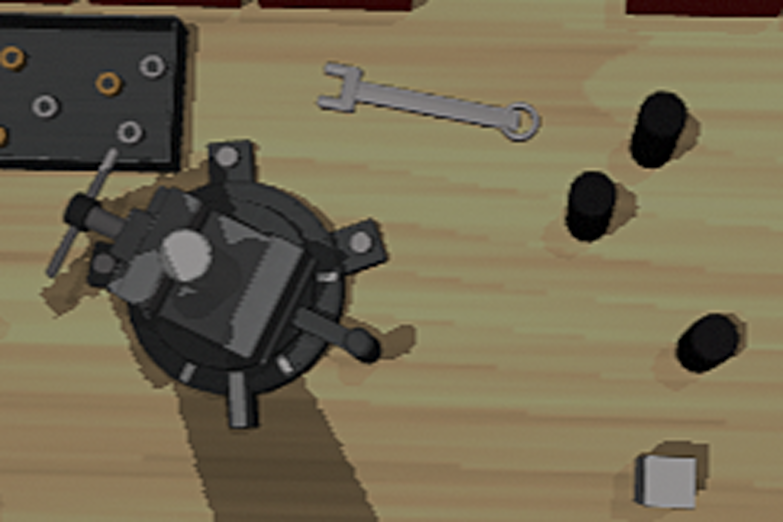

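```bash
python3 -c "
from plant import *
print(sign_off())"
```

```text
the job is handed in; nothing more can be done
None
```

I swung the vise by its post from the -30 degree click to the 60 degree click, stood the tall bare round stub on the bed, let go of everything and handed the job in at about 15.6 s. `sign_off()` gave no verdict.

**Vise:** the last top and side pictures show the arm on the second mark anticlockwise of the long zero mark.

**Stub:** it is upright between the jaws. Its top lies within about 2 pixels of where a centred, upright stub would appear in both views. When set down, it touched the bed at 62 mm above the bench, as stated.

**Robot:** the gripper is open and clear, and the wrist reads about 0 N.

**Readings that disagreed:**
- The network's two-view height for the stub centre was 103 mm, against 112 mm expected. I trusted the set-down contact height and the picture of the stub's top instead.
- One of the two network matches for the bed came out at 88 mm, probably a mix-up with the stub now covering it. The other gave 55 mm, against 62 mm stated.
- On the way to the stub, the last wrist joint seems to have reached its range limit. The move stopped short with the tool tilted about 5 degrees, and I corrected both before grasping.

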